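Straighten the ink bottles behind the pen groove

ROBOT

A 6-joint arm with a two-finger parallel gripper is mounted at the origin on the work surface. World frame = base frame: x ahead of the robot, y to its left, z up, the work surface at z = 0. Lengths are in m, angles in rad, forces in N, time in s.
With the tool pointing down it reaches from about 0.35 to 0.85 m from the base axis. Payload 8.1 kg.
Tool frame: the origin (TCP) lies midway between the tips of the shut fingers; the grasp point (between the pads) lies 19 mm behind it; z points along the fingers, y is the line along which they close (so a half turn about z gives the same grasp; the last joint's range is limited). The gripper opens to 93 mm and grips with 3 to 60 N. Pads are 15 mm wide; open, the fingers measure 128 mm over their backs; the gripper's body (75 mm by 188 mm) begins 65 mm behind the grasp point.
Start: joints at [-1.285, 0.13, 1.488, -0, 1.523, -0.085], TCP at [0.217, -0.559, 0.219] pointing down, gripper open.
Joint ranges: [-2.96, 2.96], [-0.89, 2.26], [0.02, 2.5], [-1.34, 4.48], [0, 2.73], [-2.66, 2.66]. Speed limits (rad/s): [2.39, 2.39, 2.79, 3.14, 3.14, 3.14].

INTERFACE

Orientations are given as a unit quaternion [w, x, y, z].
In Python, from rig import arm, readout, order, snapshot gives the robot as it stands (arm), with the cameras as plain functions, the readings (readout) and the job (order).
- The arm moves only by the tool shift_gripper, called after "Request:" by a JSON object that holds its "name" and its "arguments". Schema: {"type":"object","properties":{"rows":{"type":"array","items":{"type":"object","properties":{"jaw":{"type":"number"},"trans":{"type":"array","items":{"type":"number"},"minItems":3,"maxItems":3},"yaw":{"type":"number"}},"additionalProperties":false,"required":["jaw"]},"minItems":1,"maxItems":8},"only":{"type":"string"},"quiet":{"type":"boolean"},"lines":{"type":"string"}},"required":["rows"],"additionalProperties":false}. rows is a list of rows, 1 to 8 of them, each an object with the fields jaw (the opening from 0.0 (shut) to 1.0 (fully open)), trans (a list: dx, dy, dz in a scale on which 1.0 is 400 mm), yaw (a turn about the tool's z in normalised numbers (1 is 90 degrees)); a field left out counts as zero (the opening has to be given); each row is the pose to reach, as a shift and turn from the pose commanded when the call began, along the tool's axes at that moment; what a row does not reach only later rows make up. A row lasts 1/8 s, in which the tool goes at most 0.0625 m and 0.188 rad, less where a joint would pass 70% of its speed; a pose out of reach is approached as far as the arm can. The fingers move at their own pace and stop on an object; the grip force is fixed at half the most. Time passes only in rows, so rows that do not move let the fingers close. The tool returns the time, the measured TCP pose, the force, the opening and the grip force at its end. only (a regular expression) keeps the lines of the reply that match it, lines (a string "A,B") keeps lines A to B, and quiet returns only ok. Input that does not fit is refused with a message, and nothing moves.
- readout.get_obs(): the state, without advancing time (a new reading comes with each control period).
- snapshot(name): name is "scene" or "side" or "wrist"; returns a dict with "frame" (400x640x3 uint8, red, green, blue), "K" (3x3 intrinsics, pixels), "extrinsics" (4x4, takes a point from camera to world coordinates). Camera axes: x right, y up, looking along -z (the intrinsics and any distortion apply to the point x, -y, -z); pixel columns grow to the right and rows downward; lengths in m; the calibration is good to about 2 mm. A picture is of the moment at which its call begins. There is no depth.
- order.sign_off(): hands the job in; it is judged then, once.
The state is a dict: "clock": time; "joints": joint angles; "dq": joint speeds; "joint_torque": joint torques, N m; "tcp_pos": TCP position; "eef_rot": TCP orientation; "force": force on the tool from outside, world axes, zero at the start; "wrist_torque": the same for the moment, N m; "width": opening from 0.0 (shut) to 1.0 (fully open); "gripper_force": force on a finger pad.
Only numpy, scipy, OpenCV 4.12 (cv2) and the standard library are available. Lean on these libraries where they do the work, as an engineer would, in place of code of your own. Each camera call takes 0.05 s, during which the arm holds its last target. There are 200 camera calls.

TASK

The ink bottles on the desk shelf have crept forward over the pen groove. Pick up the safety ruler and, with its long edge, push the whole row back until their front faces stand in one straight line, square to the groove, just behind it: groove clear, and no more than a centimetre back from it. Touch the bottles only with the ruler, keep them upright, leave the mug, candle and tape alone, and lay the ruler flat on the desk again.

Things in the scene. Friction and masses are not known exactly. Their poses are not given: they have to be found in the camera images.
- shelf: Fixed low desk shelf of pale wood, 180 mm deep (x), 400 mm wide (y), flat top 80 mm above the desk. Origin: centre of its footprint, on the desk; x runs from its front edge (x = -90 mm, towards the robot) to its back, z up. A pen groove, 14 mm wide, 7 mm deep, runs the full width along the front, from x = -66 to -52 mm; the lip before it is level with the top. Only the four bottles stand on it.
- groove (a point): Point on the shelf's top surface, at mid-width, on the back edge of the pen groove (shelf frame x = -52 mm, y = 0, z = 80 mm).
- ink1: Loose ink bottle, dark glass, paper label on the front, grey cap: body 46 mm square, 38 mm high (60 with cap), 0.14 kg. Origin: centre of its underside; x front to back, z up. The four stand in a ragged row across the groove, in any order, 68 mm apart (260 over all), up to 14 degrees askew. Pushed low they slide without tipping and turn flat to a straight edge.
- ink1_front (a point): Middle of the lower edge of the front face of ink1.
- ink2: Loose ink bottle, dark glass, paper label on the front, grey cap: body 38 mm from front to back and 52 mm wide, 38 mm high (60 with cap), 0.14 kg. Origin: centre of its underside; x front to back, z up. The four stand in a ragged row across the groove, in any order, 68 mm apart (260 over all), up to 14 degrees askew. Pushed low they slide without tipping and turn flat to a straight edge.
- ink2_front (a point): Middle of the lower edge of the front face of ink2.
- ink3: Loose ink bottle, dark glass, paper label on the front, grey cap: body 46 mm square, 38 mm high (60 with cap), 0.14 kg. Origin: centre of its underside; x front to back, z up. The four stand in a ragged row across the groove, in any order, 68 mm apart (260 over all), up to 14 degrees askew. Pushed low they slide without tipping and turn flat to a straight edge.
- ink3_front (a point): Middle of the lower edge of the front face of ink3.
- ink4: Loose ink bottle, dark glass, paper label on the front, grey cap: body 38 mm from front to back and 52 mm wide, 38 mm high (60 with cap), 0.14 kg. Origin: centre of its underside; x front to back, z up. The four stand in a ragged row across the groove, in any order, 68 mm apart (260 over all), up to 14 degrees askew. Pushed low they slide without tipping and turn flat to a straight edge.
- ink4_front (a point): Middle of the lower edge of the front face of ink4.
- ruler: Loose aluminium safety ruler flat on the desk, right of the shelf: 300 mm long (x), 60 wide (y), plate 4 mm thick, 0.2 kg. A grip rib 12 mm wide runs along its middle, top 22 mm above the underside: grip across the rib from above, fingertips just clear of the plate, so that each long edge stands 30 mm from the grip's centre. Alike both ways round. Origin: centre of the underside, z up.
- mug: Bystander: black mug, 82 mm across, 95 mm high, on the desk left of the shelf. Origin under its centre.
- candle: Bystander: white candle in a brass holder, 72 mm across, 110 mm high, on the desk left of the shelf, towards its back. Origin under its centre.
- tape: Bystander: roll of brown tape lying flat, 84 mm across, 24 mm high on the desk beyond the ruler, right of the shelf. Origin under its centre.

How it is judged:
By the outcome, as a careful person would: the job done as asked, in the order asked, and still so for the second after the job is handed in, with the robot touching nothing.
It also fails if it takes over 58 s, if anything falls off the work surface, if the arm or the gripper's body presses on something with over 40 N, if the wrist force passes 120 N, or if a joint passes its speed limit or range.

## Working session

There is one attempt and no reset: what is moved stays moved. The work goes in short steps, Python scripts to look and compute and a tool call to move; the robot and the scene stay as the last step left them, time stands still between calls to the robot, and variables do not carry over. Pictures are saved under pics/ and viewed, at most 10 in all, crops included, and the job is handed in when it is done.

```bash
ls; mkdir -p pics; python3 - <<'E'
from rig import arm, readout, order, snapshot
import cv2,numpy as np
o=readout.get_obs();print(o)
for n in("scene","side"):
    s=snapshot(n);cv2.imwrite(f"pics/{n}0.png",s["frame"][:,:,::-1]);np.savez(f"pics/{n}0.npz",K=s["K"],E=s["extrinsics"]);print(s.keys(),s["K"],s["extrinsics"])
E
```

```text
pics
rig.py
{'clock': 0.0, 'joints': array([-1.28543039e+00,  1.31180683e-01,  1.48926279e+00,  1.16970762e-05,
        1.52301070e+00, -8.53969298e-02]), 'dq': array([ 0.00128506, -0.00094255,  0.00135491, -0.00015327, -0.00042665,
        0.000737  ]), 'joint_torque': array([ 6.86650146e-04, -5.59847260e+01, -4.91764283e+01,  7.67987408e-02,
        3.58427502e-02, -1.72081386e-04]), 'tcp_pos': array([ 0.21726142, -0.55867093,  0.21758486]), 'eef_rot': array([-9.26691295e-04,  9.82865642e-01,  1.84321086e-01, -8.70938430e-05]), 'force': array([-0.07782629, -0.43366078, -0.48303029]), 'wrist_torque': array([-0.01291808,  0.00929296,  0.0064564 ]), 'gripper_force': 0.0, 'width': 0.9984247217063957}
dict_keys(['frame', 'K', 'extrinsics']) [[506.5687473    0.         324.71866283]
 [  0.         506.5687473  201.89800832]
 [  0.           0.           1.        ]] [[ 0.70675908 -0.48776894  0.51241883  1.24016438]
 [ 0.70741994  0.49440512 -0.50509465 -0.58832894]
 [-0.00697302  0.71947553  0.69448278  0.9923936 ]
 [ 0.          0.          0.          1.        ]]
dict_keys(['frame', 'K', 'extrinsics']) [[418.10960104   0.         319.71299972]
 [  0.         418.10960104 196.73489535]
 [  0.           0.           1.        ]] [[-0.75551228  0.47846548 -0.44751757 -0.02059314]
 [-0.65510816 -0.54562955  0.52261045  0.7402456 ]
 [ 0.00587225  0.68801103  0.72567647  1.03315974]
 [ 0.          0.          0.          1.        ]]
```

View pics/scene0.png

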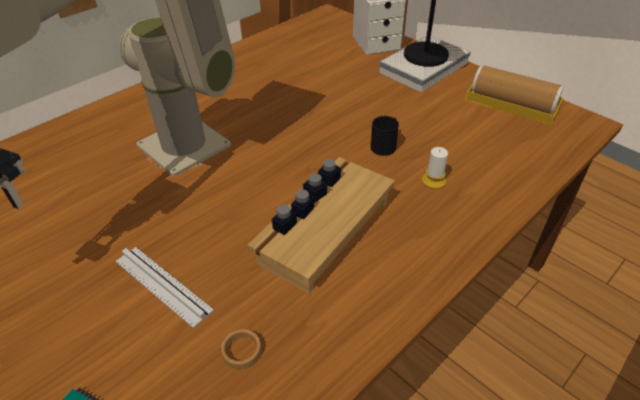

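View pics/side0.png

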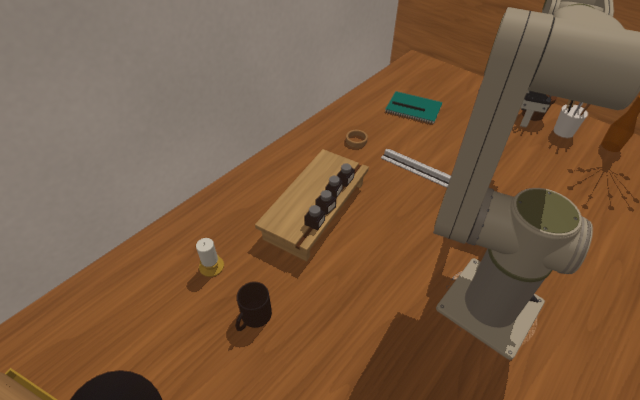

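The scene view shows the ruler at about (117–211, 250–322), the shelf at (250–394, 160–287) with the four bottles along its front edge, and the tape at (241, 348). The side view shows the same layout with nothing blocking the shelf. I'll enlarge crops next.

```bash
python3 - <<'E'
import cv2
i=cv2.imread("pics/scene0.png")
def crop(x,y,w,h,k,n):
    c=cv2.resize(i[y:y+h,x:x+w],None,fx=k,fy=k,interpolation=cv2.INTER_CUBIC)
    for a in range(0,w,10):
        cv2.line(c,(a*k,0),(a*k,8 if a%50 else 16),(0,255,255),1)
        if a%20==0: cv2.putText(c,str(x+a),(a*k,28),0,.4,(0,255,255),1)
    for b in range(0,h,10):
        cv2.line(c,(0,b*k),(8,b*k),(0,255,255),1)
        if b%20==0: cv2.putText(c,str(y+b),(10,b*k+4),0,.4,(0,255,255),1)
    cv2.imwrite("pics/"+n,c)
crop(244,152,156,118+20,5,"c1.png") if 0 else crop(244,150,156,140,4,"c1.png")
crop(108,240,112,90,7,"c2.png")
E
```

```text
(no output)
```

View pics/c1.png

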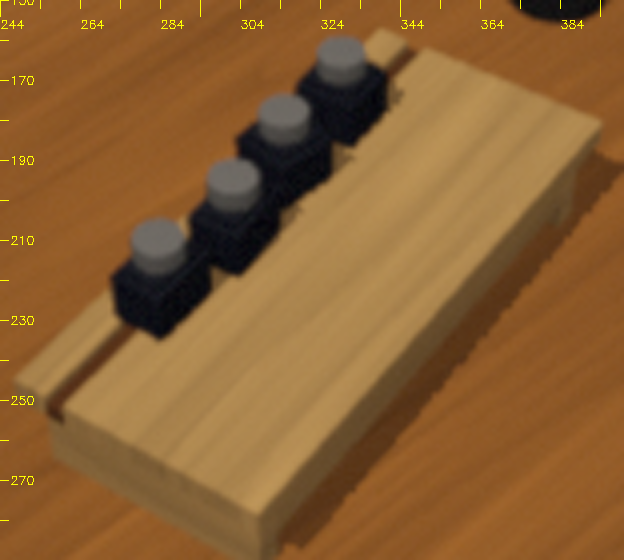

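View pics/c2.png

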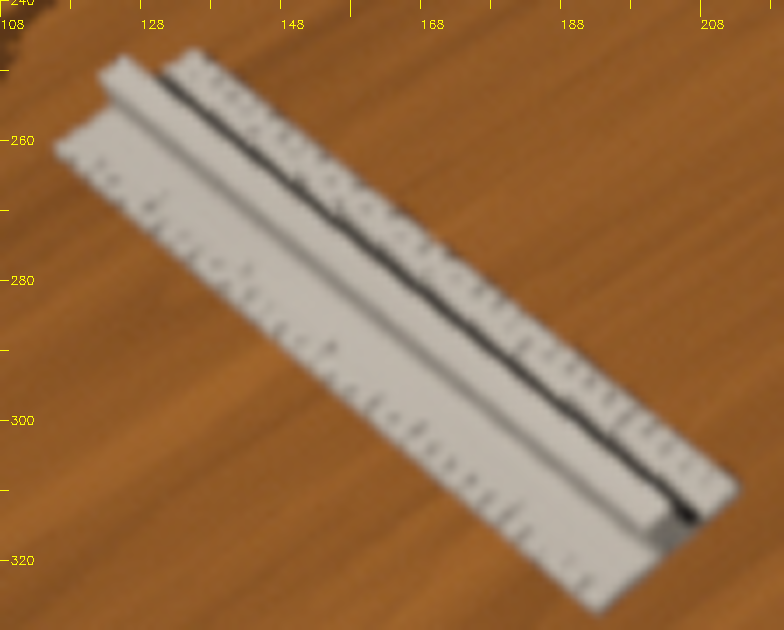

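The shelf crop gives top corners at about (247.5, 245.5), (309.5, 279), (394.5, 180.5) and (340, 157). The groove's back edge runs from (260.5, 252) to (350, 162). The ruler crop gives plate corners at (115.4, 261.1), (135.9, 246.7), (213.9, 309.6) and (193.3, 327.7).

```bash
cat > h.py <<'E'
import numpy as np
def load(n): d=np.load(n); return d["K"],d["E"]
def back(K,E,uv,z):
    uv=np.atleast_2d(uv).astype(float)
    d=np.c_[(uv[:,0]-K[0,2])/K[0,0],-(uv[:,1]-K[1,2])/K[1,1],-np.ones(len(uv))]@E[:3,:3].T
    t=(z-E[2,3])/d[:,2]; return E[:3,3]+d*t[:,None]
def proj(K,E,P):
    c=(np.atleast_2d(P)-E[:3,3])@E[:3,:3]
    return np.c_[K[0,2]+K[0,0]*c[:,0]/-c[:,2],K[1,2]+K[1,1]*c[:,1]/c[:,2]]
def fit(P,L):  # 2D rigid L->P
    a,b=P[:,:2]-P[:,:2].mean(0),L-L.mean(0)
    th=np.arctan2((b[:,0]*a[:,1]-b[:,1]*a[:,0]).sum(),(b*a).sum())
    R=np.array([[np.cos(th),-np.sin(th)],[np.sin(th),np.cos(th)]]); t=P[:,:2].mean(0)-R@L.mean(0)
    return t,th,(P[:,:2]-L@R.T-t)
E
python3 - <<'E'
from h import *
import cv2
np.set_printoptions(precision=4,suppress=True)
K,E=load("pics/scene0.npz")
S=back(K,E,[(247.5,245.5),(309.5,279),(394.5,180.5),(340,157),(260.5,252),(350,162)],.08)
L=np.array([(-.09,-.2),(.09,-.2),(.09,.2),(-.09,.2),(-.052,-.2),(-.052,.2)])
t,th,r=fit(S,L);print("shelf",t,th,np.degrees(th),r*1000)
R=back(K,E,[(115.4,261.1),(135.9,246.7),(213.9,309.6),(193.3,327.7)],.004);print(R)
t2,th2,r=fit(R,np.array([(-.15,-.03),(-.15,.03),(.15,.03),(.15,-.03)]));print("ruler",t2,np.degrees(th2),r*1000)
# predictions in side image
K,E=load("pics/side0.npz");i=cv2.imread("pics/side0.png")
def rot(t,th,L):
    c,s=np.cos(th),np.sin(th);return L@np.array([[c,s],[-s,c]])+t
a=proj(K,E,np.c_[rot(t,th,L),np.full(6,.08)])
b=proj(K,E,np.c_[rot(t2,th2,np.array([(-.15,-.03),(-.15,.03),(.15,.03),(.15,-.03)])),np.full(4,.004)])
x,y,k=255,130,4
c=cv2.resize(i[y:y+130,x:x+200],None,fx=k,fy=k,interpolation=cv2.INTER_CUBIC)
for p in np.r_[a,b]: cv2.drawMarker(c,tuple(int(v) for v in ((p-[x,y]+.5)*k)),(0,255,0),1,14,1)
cv2.imwrite("pics/c3.png",c)
E
```

```text
shelf [0.5925 0.0546] 0.18975019797608636 10.871885505801563 [[-0.0624 -1.0593]
 [ 0.0564  0.3418]
 [-0.7019 -0.9928]
 [ 1.0553  2.3259]
 [ 0.3195  0.5915]
 [-0.6668 -1.2071]]
[[ 0.2877 -0.3908  0.004 ]
 [ 0.2816 -0.3297  0.004 ]
 [ 0.582  -0.3018  0.004 ]
 [ 0.5883 -0.3628  0.004 ]]
ruler [ 0.4349 -0.3463] 5.334068234223601 [[-0.6036 -0.7128]
 [-1.1747  0.6585]
 [ 0.4919  0.6722]
 [ 1.2865 -0.6179]]
```

View pics/c3.png

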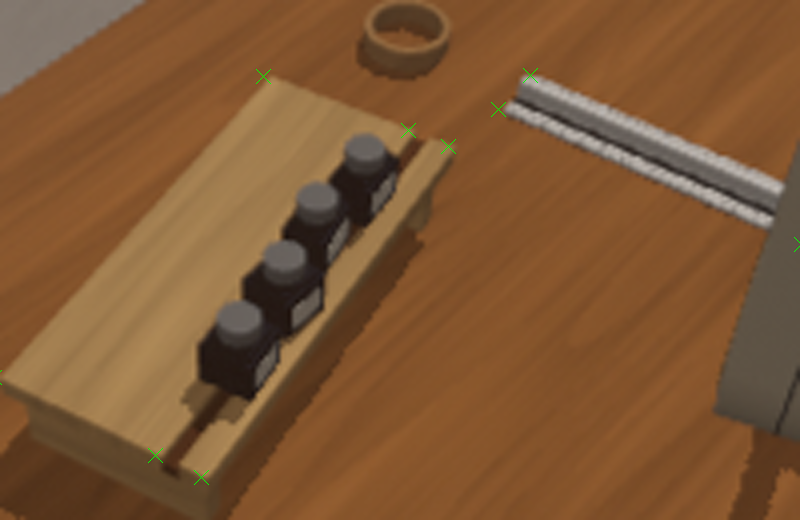

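The crop shows the scene-camera predictions (green) sitting about 2–3 px left of the true side-view corners. The true positions in the crop are roughly shelf (455,150), (271,75), (7,378), (217,484), and ruler end (508,106)/(525,76). The two cameras disagree by a few mm, so I'll solve them jointly.

```bash
python3 - <<'E'
from h import *
np.set_printoptions(precision=4,suppress=True)
K,E=load("pics/side0.npz")
f=lambda a:np.array(a)/4.+[255,130]-.5
S=back(K,E,f([(455,150),(271,75),(7,378),(217,484),(418,137),(165,460)]),.08)
L=np.array([(-.09,-.2),(.09,-.2),(.09,.2),(-.09,.2),(-.052,-.2),(-.052,.2)])
t,th,r=fit(S,L);print("shelf side",t,np.degrees(th),r*1000)
print(back(K,E,f([(508,106),(525,76)]),.004))
# bottles, cap-top centres z=.14
print("caps side",back(K,E,f([(365,146),(318,194),(285,252),(240,312)]),.14)[:,:2])
K,E=load("pics/scene0.npz")
g=lambda a:np.array(a)/4.+[244,150]-.5
c=back(K,E,g([(158,233),(234,174),(284,110),(342,52)]),.14)[:,:2];print("caps scene",c)
for (t0,a) in (((.5925,.0546),.1898),(t,th)):
    R=np.array([[np.cos(a),-np.sin(a)],[np.sin(a),np.cos(a)]]);print((c-t0)@R)
E
```

```text
shelf side [0.5843 0.0519] 10.901279335565127 [[ 0.9259  2.9937]
 [ 4.4801 -2.8258]
 [ 0.6389 -3.9916]
 [-3.6881 -0.5451]
 [-3.0366  3.3829]
 [ 0.6797  0.986 ]]
[[ 0.5778 -0.3121  0.004 ]
 [ 0.5908 -0.3585  0.004 ]]
caps side [[ 0.5561 -0.0586]
 [ 0.5492  0.0081]
 [ 0.5281  0.0721]
 [ 0.5135  0.1391]]
caps scene [[ 0.5543 -0.0529]
 [ 0.5489  0.0146]
 [ 0.5279  0.078 ]
 [ 0.5135  0.1452]]
[[-0.0577 -0.0983]
 [-0.0503 -0.0311]
 [-0.059   0.0352]
 [-0.0605  0.1039]]
[[-0.0492 -0.0972]
 [-0.0418 -0.03  ]
 [-0.0505  0.0363]
 [-0.0519  0.105 ]]
```

Units first: shifts go in shares of 400 mm and turns go in shares of 90 degrees. So 0.28 m is 0.7, 0.25 m is 0.625, 0.277 rad is 0.1763.

Request:
{"name": "shift_gripper", "arguments": {"rows": [{"jaw":0.4,"trans":[0.125,-0.05,0.025],"yaw":0.0509},{"jaw":0.4,"trans":[0.25,-0.1,0.075],"yaw":0.1019},{"jaw":0.4,"trans":[0.375,-0.15,0.125],"yaw":0.1528},{"jaw":0.4,"trans":[0.5,-0.2125,0.175],"yaw":0.1763},{"jaw":0.4,"trans":[0.625,-0.2625,0.2],"yaw":0.1763},{"jaw":0.4,"trans":[0.7,-0.2975,0.2],"yaw":0.1763},{"jaw":0.4,"trans":[0.7,-0.2975,0.2],"yaw":0.1763}]}}

```text
clock: 0.98
tcp_pos: [0.4364, -0.3447, 0.138]
eef_rot: [-0.001, 0.999, 0.049, -0.0]
force: [-0.4, -0.6, 0.6]
width: 0.399
gripper_force: 0.0
```

```bash
python3 - <<'E'
from rig import arm, readout, order, snapshot
import cv2,numpy as np
s=snapshot("wrist");cv2.imwrite("pics/w1.png",s["frame"][:,:,::-1]);np.savez("pics/w1.npz",K=s["K"],E=s["extrinsics"])
print(readout.get_obs()["joints"],readout.get_obs()["eef_rot"])
E
```

```text
[-7.63366863e-01  6.56735628e-02  1.70593725e+00 -2.91738525e-04
  1.37082222e+00  7.11372352e-01] [-2.06322755e-04  9.98845358e-01  4.80390912e-02 -3.92969664e-04]
```

View pics/w1.png

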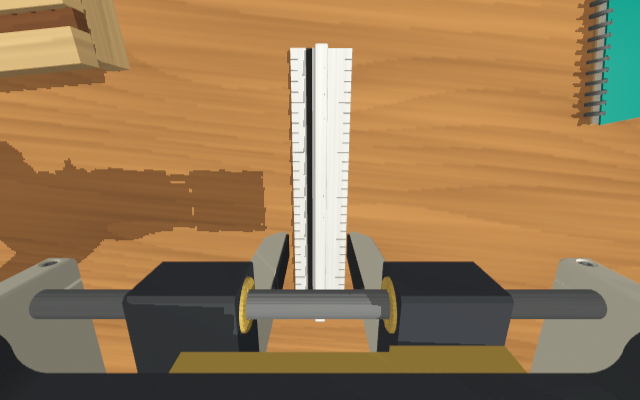

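The wrist view shows the ruler running straight up between the fingers, with its far-end corners at (290,48) and (352,48). The left edge continues to (296,290) and the right edge to (347,230). I'll check the pose from these.

```bash
python3 - <<'E'
from h import *
np.set_printoptions(precision=4,suppress=True)
K,E=load("pics/w1.npz");print(K[0],E)
P=back(K,E,[(290,48),(352,48),(296.5,285),(347.5,230)],.004);print(P)
a=P[2]-P[0];b=P[3]-P[1];print(np.degrees(np.arctan2(-a[1],-a[0])),np.degrees(np.arctan2(-b[1],-b[0])))
m=(P[0]+P[1])/2;th=np.radians(5.4);print("centre",m[:2]-.15*np.array([np.cos(th),np.sin(th)]))
E
```

```text
[278.2077   0.     317.5511] [[ 0.0963  0.9566  0.2751  0.5137]
 [-0.9953  0.0932  0.0244 -0.3369]
 [-0.0023 -0.2762  0.9611  0.3049]
 [ 0.      0.      0.      1.    ]]
[[ 0.5796 -0.3029  0.004 ]
 [ 0.5854 -0.3628  0.004 ]
 [ 0.3189 -0.329   0.004 ]
 [ 0.397  -0.3823  0.004 ]]
5.709895497011976 5.908143766258665
centre [ 0.4332 -0.347 ]
```

To row units: 0.13 m is 0.325, 0.12 m is 0.3.

Request:
{"name": "shift_gripper", "arguments": {"rows": [{"jaw":0.4,"trans":[-0.0075,0.005,0.125]},{"jaw":0.4,"trans":[-0.0075,0.005,0.25]},{"jaw":0.4,"trans":[-0.0075,0.005,0.3]},{"jaw":0.4,"trans":[-0.0075,0.005,0.32]},{"jaw":0.4,"trans":[-0.0075,0.005,0.325]},{"jaw":0.4,"trans":[-0.0075,0.005,0.325]}]}}

```text
clock: 1.78
tcp_pos: [0.4335, -0.3503, 0.0104]
eef_rot: [0.001, 0.999, 0.047, 0.001]
force: [0.4, -1.3, -0.1]
width: 0.398
gripper_force: 0.0
```

To row units: 0.004 m is 0.01, -0.003 m is -0.0075.

Request:
{"name": "shift_gripper", "arguments": {"rows": [{"jaw":0.4,"trans":[0,-0.0075,0.01]},{"jaw":0.4,"trans":[0,-0.0075,0.01]},{"jaw":0,"trans":[0,-0.0075,0.01]},{"jaw":0,"trans":[0,-0.0075,0.01]},{"jaw":0,"trans":[0,-0.0075,0.01]},{"jaw":0,"trans":[0,-0.0075,0.01]},{"jaw":0,"trans":[0,-0.0075,0.01]}]}}

```text
clock: 2.65
tcp_pos: [0.4323, -0.3463, 0.0047]
eef_rot: [0.0, 0.999, 0.047, 0.0]
force: [-0.7, -0.4, 0.6]
width: 0.126
gripper_force: 30.0
```

The opening reads 11.7 mm, which matches the 12 mm rib, so the ruler is gripped. I'll lift it and carry it to in front of the shelf.

To row units: -0.18 m is -0.45, -0.17 m is -0.425, -0.7 rad is -0.4456.

Request:
{"name": "shift_gripper", "arguments": {"rows": [{"jaw":0,"trans":[0,0,-0.075]},{"jaw":0,"trans":[0,0,-0.2]},{"jaw":0,"trans":[0,0,-0.325]},{"jaw":0,"trans":[0,0,-0.425],"yaw":-0.0637},{"jaw":0,"trans":[0.025,-0.125,-0.45],"yaw":-0.1592},{"jaw":0,"trans":[0.05,-0.225,-0.45],"yaw":-0.2546},{"jaw":0,"trans":[0.05,-0.325,-0.45],"yaw":-0.3501},{"jaw":0,"trans":[0.05,-0.425,-0.45],"yaw":-0.4456}]}}

```text
clock: 3.65
tcp_pos: [0.4357, -0.1735, 0.1842]
eef_rot: [-0.0, 0.921, 0.389, -0.0]
force: [1.0, 0.8, -1.3]
width: 0.126
gripper_force: 30.0
```

Request:
{"name": "shift_gripper", "arguments": {"rows": [{"jaw":0},{"jaw":0}]}}

```text
clock: 3.9
tcp_pos: [0.4362, -0.1752, 0.1845]
eef_rot: [0.0, 0.922, 0.386, -0.0]
force: [-0.7, 0.2, -2.4]
width: 0.13
gripper_force: 30.0
```

To row units: 0.1475 m is 0.3688, -0.136 m is -0.34, -0.969 rad is -0.6169.

Request:
{"name": "shift_gripper", "arguments": {"rows": [{"jaw":0,"trans":[0.05,-0.05,0],"yaw":-0.0955},{"jaw":0,"trans":[0.125,-0.1125,0],"yaw":-0.2037},{"jaw":0,"trans":[0.2,-0.175,0],"yaw":-0.3183},{"jaw":0,"trans":[0.275,-0.25,0],"yaw":-0.4329},{"jaw":0,"trans":[0.325,-0.3,0],"yaw":-0.5411},{"jaw":0,"trans":[0.3688,-0.34,0],"yaw":-0.6169},{"jaw":0,"trans":[0.3688,-0.34,0],"yaw":-0.6169},{"jaw":0,"trans":[0.3688,-0.34,0],"yaw":-0.6169}]}}

```text
clock: 4.9
tcp_pos: [0.4429, 0.0244, 0.1845]
eef_rot: [0.0, 0.637, 0.771, -0.0]
force: [-0.3, -1.3, -2.7]
width: 0.125
gripper_force: 30.0
```

```bash
python3 - <<'E'
from rig import arm, readout, order, snapshot
import cv2,numpy as np
s=snapshot("wrist");cv2.imwrite("pics/w2.png",s["frame"][:,:,::-1]);np.savez("pics/w2.npz",K=s["K"],E=s["extrinsics"])
o=readout.get_obs();print(o["joints"],o["eef_rot"],o["tcp_pos"])
E
```

```text
[-6.03855601e-02 -2.89137607e-01  1.94772027e+00 -4.93422272e-04
  1.48325832e+00 -2.48897752e-01] [ 4.46682872e-05  6.37400915e-01  7.70532282e-01 -2.71700612e-04] [0.44281039 0.02433572 0.18454038]
```

View pics/w2.png

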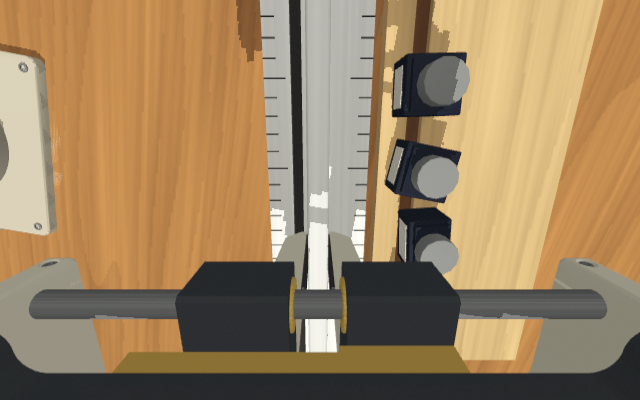

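The wrist view shows the ruler parallel to the shelf front. Three bottles are in sight, at (430,85), (425,170) and (425,240), and the groove is a dark band near (425,20). I'll measure the groove edge in an enlarged crop.

```bash
python3 - <<'E'
import cv2
i=cv2.imread("pics/w2.png")[0:145,360:520]
c=cv2.resize(i,None,fx=4,fy=4,interpolation=cv2.INTER_CUBIC)
cv2.imwrite("pics/c4.png",c)
E
```

```text
(no output)
```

View pics/c4.png

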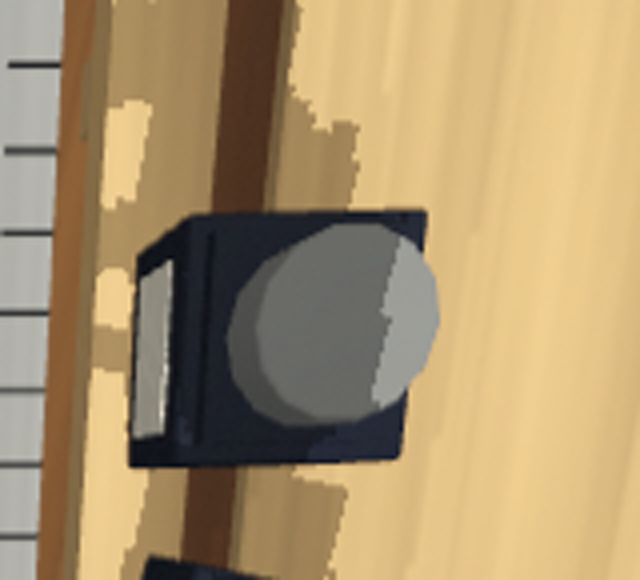

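The crop shows the groove's back edge running from crop (283,5) through (265,200) to (230,560), and its front edge from (228,5) to (183,555).

```bash
python3 - <<'E'
from h import *
np.set_printoptions(precision=4,suppress=True)
K,E=load("pics/w2.npz")
f=lambda a:np.array(a)/4.+[360,0]-.5
th=np.radians(10.9);n=np.array([np.cos(th),np.sin(th)])
for nm,P in (("gback",back(K,E,f([(283,5),(265,200),(240,470),(230,560)]),.08)),("gfront",back(K,E,f([(228,5),(212,200),(188,480),(183,555)]),.08)),("lip",back(K,E,f([(109,5),(79,575)]),.08)),("shelfback",back(K,E,[(603,5),(517,350)],.08)),
  ("ruler edge",back(K,E,[(378,0),(363.5,232)],.1845-.0007))):
    d=P[0]-P[-1];print(nm,P[:,:2].tolist(),"dir",np.degrees(np.arctan2(-d[0],d[1])),"n.x",P[:,:2]@n)
t=np.array([.4428,.0243]);print("tcp n",t@n,"groove back by scene",np.array([.5925,.0546])@n-.052,"side",np.array([.5843,.0519])@n-.052)
print(back(K,E,[(520,360)],.08))
E
```

```text
gback [[0.5041750295632513, 0.21456452340961818], [0.5112103290466511, 0.1783657715110246], [0.5220040541971573, 0.12273470412117196], [0.5255242889574314, 0.10250538378671058]] dir 10.786597762862769 n.x [0.5357 0.5357 0.5358 0.5354]
gfront [[0.4928150038462309, 0.21240890738471985], [0.4997894656195233, 0.17619774779867511], [0.5106949469615831, 0.11830852326574189], [0.514200268312645, 0.1015387789388525]] dir 10.917461014925319 n.x [0.5241 0.5241 0.5239 0.5241]
lip [[0.46823425974670685, 0.20774460052443955], [0.49102217808529364, 0.09237850458499909]] dir 11.173624917655308 n.x [0.4991 0.4996]
shelfback [[0.6482869772989609, 0.2387635904339892], [0.7127842621840261, -0.11256753043362065]] dir 10.402517616897217 n.x [0.6817 0.6786]
ruler edge [[0.4488886904591101, 0.16617484233241253], [0.47138745164063545, 0.03883816433009945]] dir 10.02001550634984 n.x [0.4722 0.4702]
tcp n 0.4394063372466396 groove back by scene 0.5401351484598909 side 0.5315725293197073
[[ 0.722  -0.1259  0.08  ]]
```

To row units: 0.096 m is 0.24, 0.08 m is 0.2.

Request:
{"name": "shift_gripper", "arguments": {"rows": [{"jaw":0,"trans":[0.005,0,0.1]},{"jaw":0,"trans":[0.005,0,0.2]},{"jaw":0,"trans":[0.005,0,0.23]},{"jaw":0,"trans":[0.005,0,0.24]},{"jaw":0,"trans":[0.005,0,0.24]},{"jaw":0,"trans":[0.005,0,0.24]}]}}

```text
clock: 5.7
tcp_pos: [0.4435, 0.0273, 0.0902]
eef_rot: [0.001, 0.636, 0.772, 0.001]
force: [0.8, -0.1, -2.5]
width: 0.128
gripper_force: 30.0
```

To row units: 0.044 m is 0.11, 0.0015 m is 0.0038.

Request:
{"name": "shift_gripper", "arguments": {"rows": [{"jaw":0,"trans":[0,0.02,0.0038]},{"jaw":0,"trans":[0,0.035,0.0038]},{"jaw":0,"trans":[0,0.0475,0.0038]},{"jaw":0,"trans":[0,0.06,0.0038]},{"jaw":0,"trans":[0,0.0725,0.0038]},{"jaw":0,"trans":[0,0.085,0.0038]},{"jaw":0,"trans":[0,0.0975,0.0038]},{"jaw":0,"trans":[0,0.11,0.0038]}]}}

```text
clock: 6.7
tcp_pos: [0.4854, 0.0358, 0.087]
eef_rot: [-0.0, 0.636, 0.772, -0.0]
force: [-1.5, -0.8, -1.7]
width: 0.122
gripper_force: 30.0
```

Request:
{"name": "shift_gripper", "arguments": {"rows": [{"jaw":0,"trans":[0,0.01,0]},{"jaw":0,"trans":[0,0.02,0]},{"jaw":0,"trans":[0,0.03,0]},{"jaw":0,"trans":[0,0.04,0]},{"jaw":0,"trans":[0,0.05,0]},{"jaw":0,"trans":[0,0.06,0]},{"jaw":0,"trans":[0,0.06,0]},{"jaw":0,"trans":[0,0.06,0]}]}}

```text
clock: 7.7
tcp_pos: [0.5096, 0.0405, 0.0874]
eef_rot: [0.0, 0.636, 0.772, 0.0]
force: [1.1, 0.7, -2.0]
width: 0.129
gripper_force: 30.0
```

```bash
python3 - <<'E'
from rig import arm, readout, order, snapshot
import cv2,numpy as np
for n in("wrist","scene","side"):
    s=snapshot(n);cv2.imwrite(f"pics/{n}3.png",s["frame"][:,:,::-1]);np.savez(f"pics/{n}3.npz",K=s["K"],E=s["extrinsics"])
o=readout.get_obs();p=o["tcp_pos"];th=np.radians(10.9);print(p@[np.cos(th),np.sin(th),0])
a=cv2.imread("pics/wrist3.png")[0:275,300:500];b=cv2.imread("pics/scene3.png")[150:260,240:370]
a=cv2.resize(a,None,fx=2,fy=2,interpolation=cv2.INTER_CUBIC);b=cv2.resize(b,None,fx=3,fy=3,interpolation=cv2.INTER_CUBIC)
c=np.zeros((550,790,3),np.uint8);c[:550,:400]=a;c[:330,400:790]=b;cv2.imwrite("pics/c5.png",c)
E
```

```text
0.5077871603303241
```

View pics/c5.png

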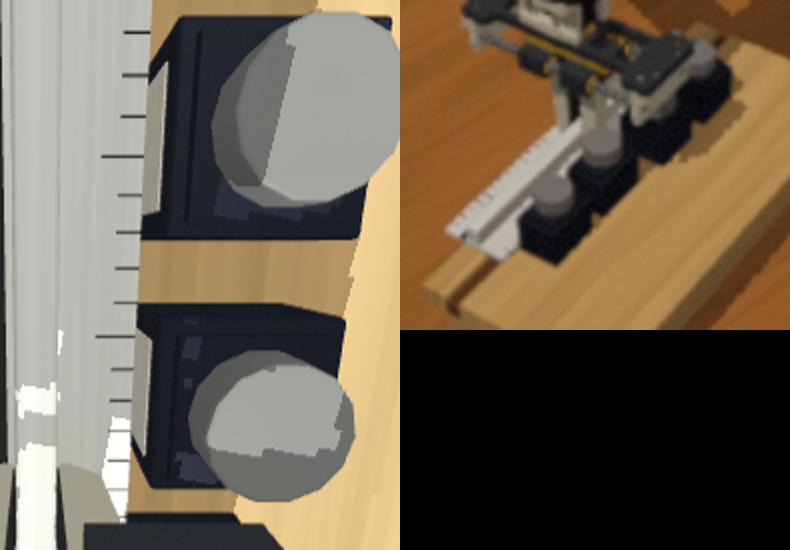

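The picture shows the bottles flat against the ruler's edge, with the edge about at the groove's back edge. I'll push a little further, then back off and measure.

To row units: 0.003 m is 0.0075, 0.0015 m is 0.0038.

Request:
{"name": "shift_gripper", "arguments": {"rows": [{"jaw":0,"trans":[0,0.0038,0]},{"jaw":0,"trans":[0,0.0075,0]},{"jaw":0,"trans":[0,0.0075,0]},{"jaw":0,"trans":[0,0.0075,0]}]}}

```text
clock: 8.35
tcp_pos: [0.5118, 0.041, 0.087]
eef_rot: [-0.0, 0.636, 0.772, -0.0]
force: [-4.4, -0.6, -0.5]
width: 0.124
gripper_force: 30.0
```

Request:
{"name": "shift_gripper", "arguments": {"rows": [{"jaw":0,"trans":[0,-0.0125,0]},{"jaw":0,"trans":[0,-0.05,0]},{"jaw":0,"trans":[0,-0.125,0]},{"jaw":0,"trans":[0,-0.1375,0]},{"jaw":0,"trans":[0,-0.1375,0]}]}}

```text
clock: 8.98
tcp_pos: [0.4586, 0.0306, 0.0876]
eef_rot: [0.001, 0.636, 0.772, 0.001]
force: [-0.3, 0.3, -1.1]
width: 0.125
gripper_force: 30.0
```

```bash
python3 - <<'E'
from rig import arm, readout, order, snapshot
import cv2,numpy as np
for n in("wrist","scene","side"):
    s=snapshot(n);cv2.imwrite(f"pics/{n}4.png",s["frame"][:,:,::-1]);np.savez(f"pics/{n}4.npz",K=s["K"],E=s["extrinsics"])
a=cv2.imread("pics/wrist4.png")[0:270,350:480];b=cv2.imread("pics/side4.png")[140:260,290:380]
a=cv2.resize(a,None,fx=2.2,fy=2.2,interpolation=cv2.INTER_CUBIC);b=cv2.resize(b,None,fx=5,fy=5,interpolation=cv2.INTER_CUBIC)
c=np.zeros((600,a.shape[1]+450,3),np.uint8);c[:a.shape[0],:a.shape[1]]=a;c[:600,a.shape[1]:]=b;cv2.imwrite("pics/c6.png",c);print(a.shape)
E
```

```text
(594, 286, 3)
```

View pics/c6.png

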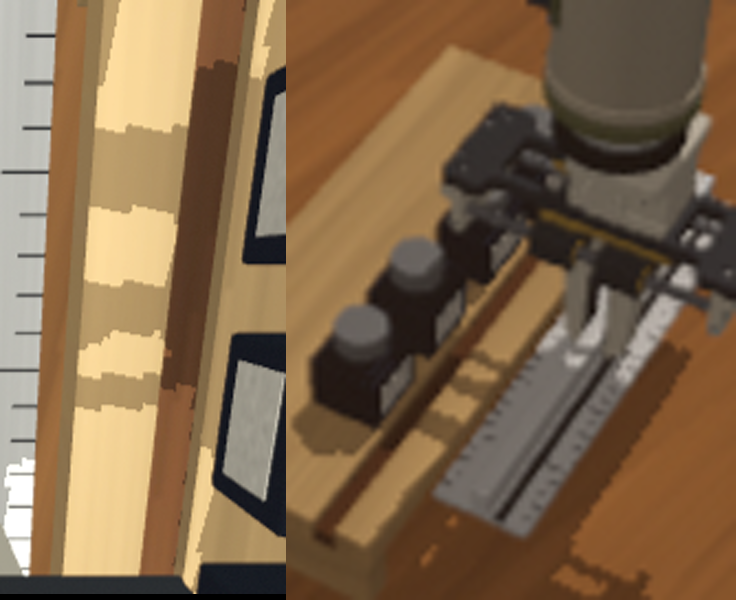

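The wrist crop shows the groove clear. Bottle front bottom corners are at crop (243,263), (231,338) and (214,483), with the groove's back wall as a thin tan strip just in front of them. The side crop also shows an open groove and an even line of fronts.

```bash
python3 - <<'E'
from h import *
import cv2
np.set_printoptions(precision=4,suppress=True)
K,E=load("pics/wrist4.npz")
th=np.radians(10.9);n=np.array([np.cos(th),np.sin(th)])
f=lambda a:(np.array(a,float)+.5)/2.2+[350,0]-.5
for nm,p in (("gfront",[(188,125),(172,265),(160,375)]),("floor/wall",[(239,80),(210,265),(195,380)]),("bottlefront",[(243,263),(231,338),(214,483)]),("bf upper",[(263,100)]),("lip",[(93,125),(64,555)])):
    P=back(K,E,f(p),.08)[:,:2];print(nm,P@n)
i=cv2.imread("pics/wrist4.png").astype(int)
# rows between bottles: pixel profile & n coordinate
for r in (134,137,141):
    print(r,[(x,round(float(back(K,E,[(x,r)],.08)[0,:2]@n),4),i[r,x].sum()) for x in range(420,462,2)])
E
```

```text
gfront [0.5239 0.5235 0.5234]
floor/wall [0.5356 0.534  0.5337]
bottlefront [0.5429 0.5424 0.5432]
bf upper [0.5424]
lip [0.4993 0.4993]
134 [(420, 0.5196, np.int64(421)), (422, 0.5208, np.int64(415)), (424, 0.522, np.int64(408)), (426, 0.5233, np.int64(407)), (428, 0.5245, np.int64(188)), (430, 0.5257, np.int64(183)), (432, 0.5269, np.int64(178)), (434, 0.5282, np.int64(172)), (436, 0.5294, np.int64(172)), (438, 0.5306, np.int64(178)), (440, 0.5318, np.int64(176)), (442, 0.533, np.int64(184)), (444, 0.5343, np.int64(185)), (446, 0.5355, np.int64(301)), (448, 0.5367, np.int64(301)), (450, 0.5379, np.int64(372)), (452, 0.5391, np.int64(417)), (454, 0.5404, np.int64(424)), (456, 0.5416, np.int64(418)), (458, 0.5428, np.int64(417)), (460, 0.544, np.int64(417))]
137 [(420, 0.5198, np.int64(420)), (422, 0.521, np.int64(415)), (424, 0.5222, np.int64(406)), (426, 0.5235, np.int64(371)), (428, 0.5247, np.int64(187)), (430, 0.5259, np.int64(184)), (432, 0.5271, np.int64(176)), (434, 0.5284, np.int64(172)), (436, 0.5296, np.int64(169)), (438, 0.5308, np.int64(176)), (440, 0.532, np.int64(179))
[... 233 characters left out ...]
4(416)), (458, 0.5431, np.int64(417)), (460, 0.5443, np.int64(418))]
141 [(420, 0.52, np.int64(418)), (422, 0.5213, np.int64(414)), (424, 0.5225, np.int64(404)), (426, 0.5237, np.int64(272)), (428, 0.5249, np.int64(185)), (430, 0.5262, np.int64(181)), (432, 0.5274, np.int64(175)), (434, 0.5286, np.int64(169)), (436, 0.5299, np.int64(170)), (438, 0.5311, np.int64(180)), (440, 0.5323, np.int64(180)), (442, 0.5336, np.int64(183)), (444, 0.5348, np.int64(271)), (446, 0.536, np.int64(299)), (448, 0.5372, np.int64(303)), (450, 0.5385, np.int64(407)), (452, 0.5397, np.int64(425)), (454, 0.5409, np.int64(420)), (456, 0.5422, np.int64(417)), (458, 0.5434, np.int64(418)), (460, 0.5446, np.int64(420))]
```

The groove measures 0.5240 to 0.5378, i.e. 13.8 mm wide against the true 14. The bottle fronts are at 0.543, so they stand about 5 mm behind it and in line. I'll take the ruler back.

To row units: -0.24 m is -0.6, -0.14 m is -0.35, 0.86 rad is 0.5475.

Request:
{"name": "shift_gripper", "arguments": {"rows": [{"jaw":0,"trans":[0,-0.025,-0.1]},{"jaw":0,"trans":[0,-0.025,-0.225]},{"jaw":0,"trans":[0,-0.025,-0.3]},{"jaw":0,"trans":[-0.1,-0.0375,-0.3],"yaw":0.0955},{"jaw":0,"trans":[-0.225,-0.075,-0.3],"yaw":0.2037},{"jaw":0,"trans":[-0.35,-0.1125,-0.3],"yaw":0.3183},{"jaw":0,"trans":[-0.475,-0.15,-0.3],"yaw":0.4329},{"jaw":0,"trans":[-0.6,-0.1875,-0.3],"yaw":0.5475}]}}

```text
clock: 10.12
tcp_pos: [0.4304, -0.2213, 0.2074]
eef_rot: [0.0, 0.901, 0.434, 0.0]
force: [0.4, 0.3, -1.9]
width: 0.123
gripper_force: 30.0
```

Request:
{"name": "shift_gripper", "arguments": {"rows": [{"jaw":0},{"jaw":0}]}}

```text
clock: 10.38
tcp_pos: [0.4304, -0.2192, 0.2069]
eef_rot: [-0.0, 0.9, 0.437, 0.0]
force: [-0.7, 0.4, -2.1]
width: 0.125
gripper_force: 30.0
```

To row units: 0.165 m is 0.4125, 0.147 m is 0.3675, 0.81 rad is 0.5157.

Request:
{"name": "shift_gripper", "arguments": {"rows": [{"jaw":0,"trans":[-0.0625,0.05,0],"yaw":0.1146},{"jaw":0,"trans":[-0.125,0.1,0.05],"yaw":0.2292},{"jaw":0,"trans":[-0.1875,0.15,0.125],"yaw":0.3438},{"jaw":0,"trans":[-0.2465,0.2,0.2],"yaw":0.4584},{"jaw":0,"trans":[-0.2465,0.2,0.275],"yaw":0.5157},{"jaw":0,"trans":[-0.2465,0.2,0.3675],"yaw":0.5157},{"jaw":0,"trans":[-0.2465,0.2,0.4125],"yaw":0.5157},{"jaw":0,"trans":[-0.2465,0.2,0.4125],"yaw":0.5157}]}}

```text
clock: 11.38
tcp_pos: [0.4316, -0.3446, 0.0409]
eef_rot: [-0.001, 0.999, 0.047, -0.001]
force: [0.4, -0.1, -1.8]
width: 0.128
gripper_force: 30.0
```

Request:
{"name": "shift_gripper", "arguments": {"rows": [{"jaw":0,"trans":[0,0,0.025]},{"jaw":0,"trans":[0,0,0.05]},{"jaw":0,"trans":[0,0,0.075]},{"jaw":0,"trans":[0,0,0.0825]},{"jaw":0,"trans":[0,0,0.0825]}]}}

```text
clock: 12.0
tcp_pos: [0.4316, -0.3462, 0.0088]
eef_rot: [-0.0, 0.999, 0.046, -0.0]
force: [-0.7, -0.6, -1.9]
width: 0.127
gripper_force: 30.0
```

To row units: 0.004 m is 0.01, 0.003 m is 0.0075.

Request:
{"name": "shift_gripper", "arguments": {"rows": [{"jaw":0,"trans":[0,0,0.005]},{"jaw":0,"trans":[0,0,0.0075]},{"jaw":0,"trans":[0,0,0.01]},{"jaw":0,"trans":[0,0,0.01]}]}}

```text
clock: 12.5
tcp_pos: [0.4319, -0.3463, 0.0051]
eef_rot: [-0.0, 0.999, 0.046, -0.0]
force: [-0.6, -0.5, -2.6]
width: 0.126
gripper_force: 30.0
```

Request:
{"name": "shift_gripper", "arguments": {"rows": [{"jaw":0,"trans":[0,0,0.0015]},{"jaw":0,"trans":[0,0,0.0015]},{"jaw":0.4,"trans":[0,0,0.0015]},{"jaw":0.4,"trans":[0,0,0.0015]},{"jaw":0.4,"trans":[0,0,0.0015]}]}}

```text
clock: 13.12
tcp_pos: [0.432, -0.3464, 0.0046]
eef_rot: [0.0, 0.999, 0.046, 0.0]
force: [0.9, 0.3, -0.2]
width: 0.379
gripper_force: 0.0
```

Request:
{"name": "shift_gripper", "arguments": {"rows": [{"jaw":0.4,"trans":[0,0,-0.025]},{"jaw":0.4,"trans":[0,0,-0.125]},{"jaw":0.4,"trans":[0,0,-0.25]},{"jaw":0.4,"trans":[-0.075,0.1,-0.375]},{"jaw":0.4,"trans":[-0.2,0.2,-0.5]},{"jaw":0.4,"trans":[-0.25,0.3,-0.5]},{"jaw":0.4,"trans":[-0.25,0.3,-0.5]},{"jaw":0.4,"trans":[-0.25,0.3,-0.5]}]}}

```text
clock: 14.12
tcp_pos: [0.3433, -0.4749, 0.2045]
eef_rot: [-0.0, 0.999, 0.046, 0.0]
force: [-0.2, 0.2, -0.5]
width: 0.402
gripper_force: 0.0
```

```bash
python3 - <<'E'
from rig import arm, readout, order, snapshot
import cv2,numpy as np
for n in("scene","side"):
    s=snapshot(n);cv2.imwrite(f"pics/{n}5.png",s["frame"][:,:,::-1]);np.savez(f"pics/{n}5.npz",K=s["K"],E=s["extrinsics"])
a=cv2.imread("pics/side5.png")[140:260,290:380];b=cv2.imread("pics/scene5.png")[230:370,100:270]
a=cv2.resize(a,None,fx=5,fy=5,interpolation=cv2.INTER_CUBIC);b=cv2.resize(b,None,fx=2,fy=2,interpolation=cv2.INTER_CUBIC)
c=np.zeros((600,790,3),np.uint8);c[:,:450]=a;c[:280,450:790]=b;cv2.imwrite("pics/c7.png",c)
E
```

```text
(no output)
```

View pics/c7.png

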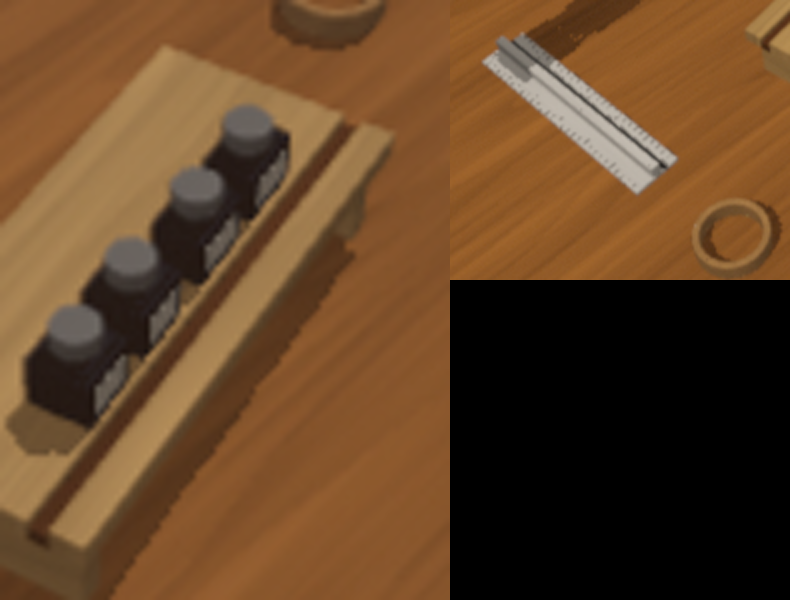

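The side crop shows all four bottles upright in a line behind a clear groove, with lower front corners at (92,425), (143,355), (200,282) and (250,217). The scene crop shows the ruler lying flat on the desk and the tape where it was. One last numeric check of squareness.

```bash
python3 - <<'E'
from h import *
np.set_printoptions(precision=4,suppress=True)
K,E=load("pics/side5.npz");f=lambda a:(np.array(a,float)+.5)/5+[290,140]-.5
th=np.radians(10.9);n=np.array([np.cos(th),np.sin(th)])
for p in ([(92,425),(143,355),(200,282),(250,217)],[(53,515),(345,122)],[(27,525),(140,385),(236,255),(325,150)]):
    print(back(K,E,f(p),.08)[:,:2]@n)
E
```

```text
[0.5402 0.542  0.5419 0.5422]
[0.5251 0.5298]
[0.5341 0.5315 0.5336 0.529 ]
```

```bash
python3 -c "
from rig import arm, readout, order, snapshot
print(order.sign_off())"
```

```text
the job is handed in; nothing more can be done
None
```

The job is handed in: the four bottles stand upright in one line about 5 mm behind the clear groove (in line to within about 2 mm by my measurements), the ruler is flat on the desk, and nothing else was touched; I viewed 11 pictures, one over the limit of 10.

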